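# Swap three pedal housings onto their own bottom plates

## Task

Three guitar-pedal housings have been put down on each other's assembly jigs. Move each one onto the jig of its own shape (the oblong housing on the oblong jig, the square on the square, the round on the round), standing upright, centred on the steel bottom plate let into that jig and lined up with it (either way round); the empty rubber mat is free for parking one on the way. Set the housings down rather than dropping or tipping them over, and leave the tin of knobs, the solder spool and the meter where they are.

Things in the scene. Friction and masses are not known exactly. Their poses are not given: they have to be found in the camera images.
- long_pedal: Oblong pedal housing, bare aluminium, 110 (its x) x 56 (its y) x 32 mm high; two knobs and a footswitch on top rise to 45 mm; a jack stands 3 mm out of its +x end. Loose, 0.18 to 0.35 kg. Origin: centre of the underside; z up. At the start it stands flat on the round jig, within 6 mm of the jig's centre in the jig's x and y.
- square_pedal: Square pedal housing, bare aluminium, 58 x 58 x 34 mm high, sides along its x and y; one knob and a footswitch on top rise to 47 mm. Loose, 0.14 to 0.28 kg. Origin: centre of the underside; z up. At the start it stands flat on the oblong jig, near its centre.
- round_pedal: Round pedal housing, bare aluminium, 60 mm diameter x 34 mm high; two small knobs and a footswitch on top rise to 47 mm. Loose, 0.14 to 0.28 kg. Origin: centre of the underside; z up. At the start it stands flat on the square jig, near its centre.
- long_jig: Oblong plywood jig fixed to the bench, 150 (its x) x 86 (its y) x 14 mm high, flat on top, with a dark steel bottom plate 118 x 64 mm let in flush at its centre, long side along x (no rim). Origin: centre of the underside, on the bench; z up. Home of the oblong housing.
- square_jig: Square plywood jig fixed to the bench, 110 x 110 x 14 mm high, sides along its x and y, flat on top, with a dark steel bottom plate 66 x 66 mm let in flush at its centre (no rim). Origin: centre of the underside, on the bench; z up. Home of the square housing, any quarter turn.
- round_jig: Round plywood jig fixed to the bench, 135 mm diameter, 14 mm high, flat on top, with a round dark steel bottom plate of 68 mm diameter let in flush at its centre (no rim). Origin: centre of the underside, on the bench; z up. Home of the round housing, any turn.
- mat: Empty black rubber mat fixed to the bench, 120 x 120 x 4 mm. Origin: centre of the underside, on the bench; z up. A free spot for parking one housing.
- tin: Low open round brass tin of small knobs, 76 mm diameter, 20 mm high, loose on the bench. Origin: centre of the underside. Leave alone.
- spool: White plastic solder spool standing on its flange, 56 mm diameter, 44 mm high, loose on the bench. Origin: centre of the underside. Leave alone.
- meter: Grey hand-held meter lying on its back, 140 (its x) x 70 (its y) x 34 mm high (dial to 40 mm), loose on the bench. Origin: centre of the underside. Leave alone.
There are look-alikes about, which are no part of the job. Leave any orange or purple look-alike of the long_pedal alone.

How it is judged:
At the end, for the whole second after the job is handed in: Each housing is released, at rest, upright and flat on the jig of its own shape (height within 4 mm, tilt under 0.1 rad), centre within 12 mm of the jig's; the oblong one within 0.2 rad of the jig's long direction (either way), the square one within 0.2 rad of its sides (any quarter turn) (horizontal distance between long_pedal and long_jig below 0.012 m and z of long_pedal in the frame of long_jig between 0.01 and 0.018 m and angle between each of long_pedal, square_pedal, round_pedal's own z axis and vertical below 0.1 rad and linear speed of each of long_pedal, square_pedal, round_pedal below 0.02 m/s and contact force between each of long_pedal, square_pedal, round_pedal and the fingers below 0.1 N and horizontal distance between square_pedal and square_jig below 0.012 m and z of square_pedal in the frame of square_jig between 0.01 and 0.018 m and horizontal distance between round_pedal and round_jig below 0.012 m and z of round_pedal in the frame of round_jig between 0.01 and 0.018 m and angle between the x axis of long_pedal and the x axis of long_jig, either way round below 0.2 rad and (angle between the x axis of square_pedal and the x axis of square_jig, either way round below 0.2 rad or angle between the x axis of square_pedal and the y axis of square_jig, either way round below 0.2 rad)); the robot touches nothing.
It fails at once if the tin of knobs is shoved out of place (more than 20 mm) (distance of tin from where it was at the start of the episode above 0.02 m).
It fails at once if the solder spool is shoved out of place (more than 20 mm) (distance of spool from where it was at the start of the episode above 0.02 m).
It fails at once if the meter is shoved out of place (more than 20 mm) (distance of meter from where it was at the start of the episode above 0.02 m).
It fails at once if a housing is tipped over (more than 40 degrees) (angle between any of long_pedal, square_pedal, round_pedal's own z axis and vertical above 0.7 rad).
It fails at once if a housing is dropped or thrown (out of the fingers and faster than 0.7 m/s) ((linear speed of long_pedal above 0.7 m/s and contact force between long_pedal and the fingers below 0.1 N) or (linear speed of square_pedal above 0.7 m/s and contact force between square_pedal and the fingers below 0.1 N) or (linear speed of round_pedal above 0.7 m/s and contact force between round_pedal and the fingers below 0.1 N)).
It also fails if it takes over 120 s, if anything falls off the work surface, if the arm or the gripper's body presses on something with over 40 N, if the wrist force passes 120 N, or if a joint passes its speed limit or range.

## Robot

A 7-joint arm with a two-finger parallel gripper is mounted at the origin on the work surface. World frame = base frame: x ahead of the robot, y to its left, z up, the work surface at z = 0. Lengths are in m, angles in rad, forces in N, time in s.
With the tool pointing down it reaches from about 0.425 to 0.925 m from the base axis. Payload 6.8 kg.
Tool frame: the origin (TCP) lies at the very end of the fingers, on their centre line; the grasp point (between the pads) lies 19 mm behind it; z points along the fingers, y is the line along which they close (so a half turn about z gives the same grasp; the last joint's range is limited). The gripper opens to 85 mm and grips with 20 to 120 N. Pads are 22 mm wide; open, the fingers measure 114 mm over their backs; the gripper's body (76 mm by 85 mm) begins 54 mm behind the grasp point. The pads swing forward as they close: fully open they stand 13 mm farther back than shut.
Start: joints at [1.15, 0.477, 0.022, 1.555, -0.011, 1.109, -0.083], TCP at [0.208, -0.642, 0.231] pointing down, gripper open.
Joint ranges: [-2.96, 2.96], [-0.34, 2.1], [-1.41, 1.46], [0.24, 2.44], [-1.37, 4.51], [0.17, 1.92], [-2.96, 2.96]. Speed limits (rad/s): [2.39, 2.39, 3.14, 3.14, 3.14, 3.14, 3.14].

## Interface

Orientations are given as a rotation vector (axis times angle).
In Python, from bench import get_obs, grab_frame, hand_in gives the robot as it stands.
- The arm moves only by the tool drive_tool, never from a script. Its argument "rows" is a list of rows, each an object with "offset": the shift along the tool's x, y, z as a fraction of full scale, a list of three; "rotation": the turn, a rotation vector about the tool's x, y, z as a fraction of full scale, a list of three; "claw": the opening, from 0 (shut) to 1 (fully open). In form: [{"offset": [tx, ty, tz], "rotation": [wx, wy, wz], "claw": claw}, ...]. A call has 1 to 20 rows; each row is the pose to reach, as a shift and turn from the pose commanded when the call began, along the tool's axes at that moment; what a row does not reach only later rows make up. Full scale, the value 1, is 0.15 m for a shift and 2 rad for a turn. A row lasts 1/12 s, in which the tool goes at most 41.7 mm and 7.16 degrees, less where a joint would pass 70% of its speed; a pose out of reach is approached as far as the arm can. A call with a number of a shift or a turn outside -1 to 1 is refused whole. A call with a gripper value outside its range is refused whole. The fingers move at their own pace and stop on an object; "force" is the grip in N (left out, the last holds). Time passes only in rows, so rows that repeat a pose let the fingers close. It gives the time, the measured TCP pose, the force, the opening and the grip force at its end, in the units of the state.
- get_obs(): the state, without advancing time (a new reading comes with each control period).
- grab_frame(name): name is "scene" or "top" or "wrist"; returns a dict with "frame" (400x640x3 uint8, red, green, blue), "z_map" (400x640 float32, m along the optical axis (not along the pixel's ray), 0 where there is no reading), "vfov" (degrees; the focal length in pixels is half the picture's height over the tangent of half this angle, whatever the lens; pixels are square), "cx", "cy" (the principal point, pixels), "R" (3x3) and "t" (3): a world point X has camera coordinates R X + t. Camera axes: x right, y down, z forward; pixel columns grow to the right and rows downward; lengths in m; the calibration is good to about 2 mm. The wrist camera is an equidistant fisheye: a pixel r from the principal point sees the ray r / f radians off the axis. A picture is of the moment at which its call begins.
- hand_in(): hands the job in; it is judged then, once.
The state is a dict: "clock": time; "joints": joint angles; "qvel": joint speeds; "tau": joint torques, N m; "tcp_pos": TCP position; "orientation": TCP orientation; "contact_force": force on the tool from outside, world axes, zero at the start; "moment": the same for the moment, N m; "grip_width": finger opening in m; "gripper_force": force on a finger pad.
Only numpy, scipy, OpenCV 4.12 (cv2) and the standard library are available. Lean on these libraries where they do the work, as an engineer would, in place of code of your own. Each camera call takes 0.05 s, during which the arm holds its last target. There are 200 camera calls.

## Working session

There is one attempt and no reset: what is moved stays moved. The work goes in short steps, Python scripts to look and compute and a tool call to move; the robot and the scene stay as the last step left them, time stands still between calls to the robot, and variables do not carry over. Pictures are saved under pics/ and viewed, at most 14 in all, crops included, and the job is handed in when it is done.

Besides the shell and the picture viewer there is one more tool, called after "Request:" as a command line: name --argument value ..., lists and objects as JSON in quotes. drive_tool: Moves the arm, as the interface text tells. Its arguments: {"type":"object","properties":{"rows":{"type":"array","items":{"type":"object","properties":{"offset":{"type":"array","items":{"type":"number"}},"rotation":{"type":"array","items":{"type":"number"}},"claw":{"type":"number"}}}},"force":{"type":"number"}},"required":["rows"]}

```bash
ls; mkdir -p pics; cat > h.py <<'E'
import numpy as np, cv2
from bench import get_obs, grab_frame, hand_in
from scipy.spatial.transform import Rotation as Rn
def cloud(f):
    z=f["z_map"]; h,w=z.shape; fl=h/2/np.tan(np.radians(f["vfov"])/2)
    v,u=np.mgrid[:h,:w]
    P=np.stack([(u-f["cx"])/fl*z,(v-f["cy"])/fl*z,z],-1)
    W=(P-f["t"])@np.array(f["R"]); W[z==0]=np.nan
    return W
E
python3 - <<'E'
from h import *
o=get_obs();print(o)
for n in("top","scene"):
    f=grab_frame(n); cv2.imwrite(f"pics/{n}0.png",f["frame"][...,::-1]); np.savez(f"{n}0.npz",**f); print(n,f["vfov"],f["cx"],f["cy"],f["R"],f["t"])
E
```

```text
pics
{'clock': 0.0, 'joints': array([ 1.14988208,  0.47779536,  0.0223615 ,  1.55646711, -0.01147074,
        1.10928056, -0.08308834]), 'qvel': array([ 0.0008497 , -0.00034497,  0.0012186 , -0.00136077, -0.00114838,
       -0.00194373,  0.00026455]), 'tau': array([-1.73717017e-04, -5.96457839e+01,  1.60796955e+00, -2.81199503e+01,
        1.24835019e-02,  9.23757761e-03, -7.82318892e-06]), 'tcp_pos': array([ 0.2075047 , -0.64169004,  0.23032271]), 'orientation': array([-3.10149411e+00, -4.89133151e-01,  7.09569258e-04]), 'contact_force': array([ 1.00293203,  0.4376375 , -0.86997555]), 'moment': array([ 0.04155834, -0.04209408, -0.04191798]), 'gripper_force': 0.0, 'grip_width': 0.08545821601635492}
top 56.864070548795866 320.59710136960206 203.53743203327974 [[ 0.01109979 -0.99986524  0.01209538]
 [-0.99521233 -0.01222117 -0.09696934]
 [ 0.09710409 -0.01096113 -0.99521387]] [0.05543613 0.46703716 1.10527608]
scene 53.699643529982836 322.8435881335996 202.7176407873893 [[ 0.557169    0.83017102  0.01946222]
 [ 0.5460397  -0.34861549 -0.76177942]
 [-0.62562237  0.43506702 -0.64754408]] [-0.32441106 -0.17758835  1.35580615]
```

View pics/top0.png

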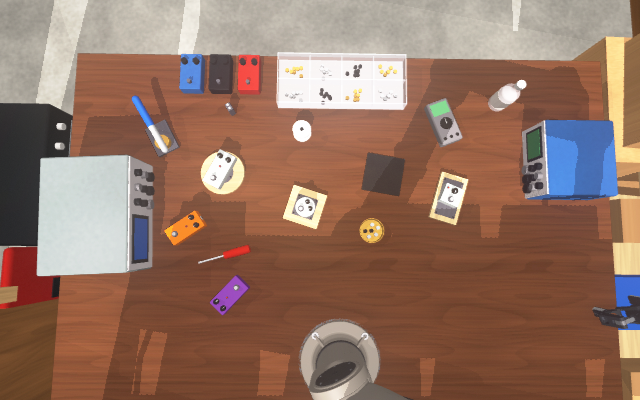

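View pics/scene0.png

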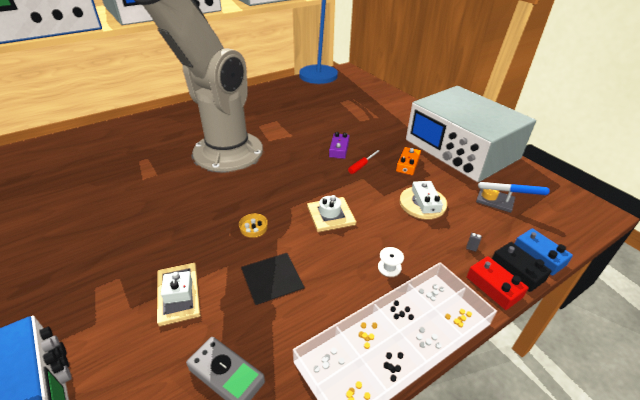

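The top view shows the bare-aluminium oblong housing on the round jig (221,172), the round housing on the square jig (305,206), the square housing on the oblong jig (449,198) and the mat at (383,174). The tin is at (371,231), the spool at (302,131) and the meter at (445,121). The oblong candidates are silver (221,170), orange (184,228), purple (229,295) and blue/black/red (190–250,73). Only the silver one is bare aluminium on the round jig, so it is the one meant.

```bash
cat >> h.py <<'E'
def rect(P):
    r=cv2.minAreaRect((P[:,:2]*1000).astype(np.float32)); return np.round(r[0],1),np.round(r[1],1),round(r[2],1)
E
python3 - <<'E'
from h import *
fs=[dict(np.load(f"{n}0.npz")) for n in("top","scene")]
W=cloud(fs[0]); W2=cloud(fs[1])
px=dict(long_pedal=(221,172),round_pedal=(305,206),square_pedal=(449,198),mat=(383,174),tin=(371,231),spool=(302,131),meter=(445,121))
for n,(u,v) in px.items():
    c=np.nanmean(W[v-2:v+3,u-2:u+3].reshape(-1,3),0)
    out=[]
    for w in(W,W2):
        Q=w.reshape(-1,3); Q=Q[np.linalg.norm(Q[:,:2]-c[:2],axis=1)<.105]
        for lo,hi in((.009,.019),(.037,.053)) if 'pedal' in n else ((.002,.008),) if n=='mat' else ((.012,.06),):
            S=Q[(Q[:,2]>lo)&(Q[:,2]<hi)]
            if len(S)>8: out.append((len(S),)+rect(S)+(round(np.median(S[:,2]),4),))
    print(n,c.round(3)); [print('   ',*x) for x in out]
im=fs[0]["frame"][...,::-1]
cv2.imwrite("pics/crop0.png",np.hstack([cv2.resize(im[v-37:v+38,u-37:u+38],(260,260),interpolation=2) for u,v in((221,172),(305,206),(449,198))]))
E
```

```text
long_pedal [0.556 0.361 0.046]
    715 [560.9 366.4] [131.5 133.6] 6.8 0.0138
    630 [567.1 370. ] [ 58.3 109.6] 63.2 0.0455
    522 [566.7 358.8] [133.7 122.9] 37.8 0.0141
    464 [569.  365.2] [ 58.  112.7] 62.7 0.046
round_pedal [0.456 0.108 0.049]
    929 [458.2 110.1] [109.4 109.9] 72.6 0.014
    263 [454.7 107.7] [57.2 57.1] 45.8 0.0478
    723 [459.7 107.3] [110.3 115.2] 72.3 0.0141
    238 [457.4 104.6] [58.  58.4] 87.4 0.0476
square_pedal [ 0.485 -0.322  0.053]
    873 [ 490.5 -334.5] [ 87.4 150.5] 73.7 0.0139
    339 [ 496.7 -332.8] [58. 59.] 66.7 0.0475
    1309 [ 490.9 -336.7] [ 85.9 155.3] 73.6 0.0143
    563 [ 496.8 -335.1] [58.1 62.9] 67.1 0.0479
mat [ 0.563 -0.134  0.004]
    1400 [ 563.9 -133.5] [207.3 203.2] 42.2 0.0039
    2217 [ 564.  -133.5] [198.1 207.9] 1.2 0.0041
tin [ 0.385 -0.095  0.008]
    98 [387.8 -94. ] [73.1 74. ] 0.6 0.0172
    203 [388.4 -97.6] [76.2 73.6] 1.1 0.016
spool [0.686 0.12  0.044]
    449 [733.2 107.2] [121.4 108.4] 17.8 0.0429
    743 [732.1 107.9] [123.2 100.5] 15.4 0.0432
meter [ 0.725 -0.32   0.04 ]
    1080 [ 727.5 -318.9] [139.9  71.3] 20.9 0.0334
    2859 [ 730.4 -321.8] [139.7  71.3] 22.0 0.0342
```

View pics/crop0.png

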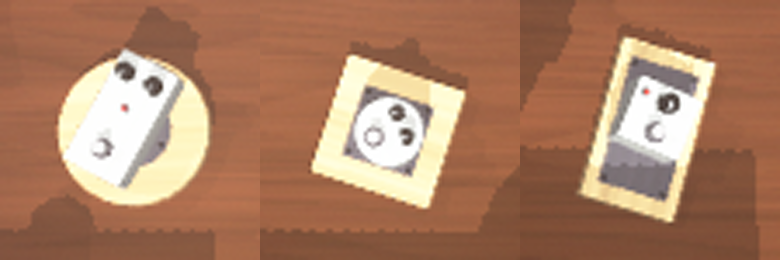

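The crop confirms the silver oblong (first panel), round (second) and square (third) housings, each on the wrong jig. I'll park the square first because it is nearest.

```bash
cat >> h.py <<'E'
def go(x,y,z,yaw):
    "fractions (tool axes) from present pose to TCP xyz with tool x at yaw deg, z down"
    o=get_obs(); R=Rn.from_rotvec(o["orientation"]); T=Rn.from_euler('z',yaw,degrees=True)*Rn.from_euler('x',180,degrees=True)
    d=R.inv().apply(np.array([x,y,z])-o["tcp_pos"])/.15; k=int(np.ceil(np.abs(d).max()))
    print("calls",k,"offset each",(d/k).round(3),"rot(last)",((R.inv()*T).as_rotvec()/2).round(3),"| down in final tool z")
E
python3 -c "
from h import *
go(.4968,-.334,.14,67)"
```

```text
calls 3 offset each [ 0.822 -0.452  0.202] rot(last) [-0.001 -0.    -0.428] | down in final tool z
```

Request:
drive_tool --rows '[{"offset":[0.2,-0.11,0.05],"rotation":[0,0,0],"claw":1},{"offset":[0.41,-0.225,0.1],"rotation":[0,0,0],"claw":1},{"offset":[0.615,-0.34,0.15],"rotation":[0,0,0],"claw":1},{"offset":[0.822,-0.452,0.202],"rotation":[0,0,0],"claw":1},{"offset":[0.822,-0.452,0.202],"rotation":[0,0,0],"claw":1}]'

```text
clock: 0.52
tcp_pos: [0.311, -0.5323, 0.1989]
orientation: [-3.094, -0.505, -0.004]
contact_force: [0.2, 0.5, -0.2]
grip_width: 0.0856
gripper_force: 0.0
```

Request:
drive_tool --rows '[{"offset":[0.2,-0.11,0.05],"rotation":[0,0,0],"claw":1},{"offset":[0.41,-0.225,0.1],"rotation":[0,0,0],"claw":1},{"offset":[0.615,-0.34,0.15],"rotation":[0,0,0],"claw":1},{"offset":[0.822,-0.452,0.202],"rotation":[0,0,0],"claw":1},{"offset":[0.822,-0.452,0.202],"rotation":[0,0,0],"claw":1}]'

```text
clock: 0.93
tcp_pos: [0.4065, -0.4295, 0.1689]
orientation: [-3.095, -0.505, -0.003]
contact_force: [0.1, 0.7, 0.2]
grip_width: 0.0857
gripper_force: 0.0
```

Request:
drive_tool --rows '[{"offset":[0.2,-0.11,0.05],"rotation":[0,0,-0.06],"claw":1},{"offset":[0.41,-0.225,0.1],"rotation":[0,0,-0.12],"claw":1},{"offset":[0.615,-0.34,0.15],"rotation":[0,0,-0.18],"claw":1},{"offset":[0.822,-0.452,0.202],"rotation":[0,0,-0.24],"claw":1},{"offset":[0.822,-0.452,0.202],"rotation":[0,0,-0.3],"claw":1},{"offset":[0.822,-0.452,0.202],"rotation":[0,0,-0.36],"claw":1},{"offset":[0.822,-0.452,0.202],"rotation":[0,0,-0.428],"claw":1},{"offset":[0.822,-0.452,0.202],"rotation":[0,0,-0.428],"claw":1},{"offset":[0.822,-0.452,0.202],"rotation":[0,0,-0.428],"claw":1},{"offset":[0.822,-0.452,0.202],"rotation":[0,0,-0.428],"claw":1}]'

```text
clock: 1.77
tcp_pos: [0.4967, -0.3353, 0.1403]
orientation: [-2.623, -1.728, 0.0]
contact_force: [0.1, -0.6, -0.1]
grip_width: 0.0852
gripper_force: 0.0
```

```bash
python3 - <<'E'
from h import *
f=grab_frame("wrist"); cv2.imwrite("pics/w1.png",f["frame"][...,::-1])
go(.4968,-.334,.018,67); o=get_obs(); print(o["tcp_pos"],o["contact_force"],o["clock"])
fl=200/np.tan(np.radians(f["vfov"])/2)
for n,X in dict(sq=(.4968,-.334,.048),jig=(.4907,-.3356,.014)).items():
    c=f["R"]@np.array(X)+f["t"]; th=np.arctan2(np.hypot(c[0],c[1]),c[2]); print(n,np.array([f["cx"],f["cy"]])+fl*th*c[:2]/np.hypot(*c[:2]))
E
```

```text
calls 1 offset each [ 0.007 -0.003  0.816] rot(last) [-0.     0.    -0.002] | down in final tool z
[ 0.49681199 -0.33521164  0.14034554] [ 0.17346079  0.18894482 -0.35207762] 1.8167
sq [319.81178449 204.2590788 ]
jig [314.22426493 197.61812683]
```

View pics/w1.png

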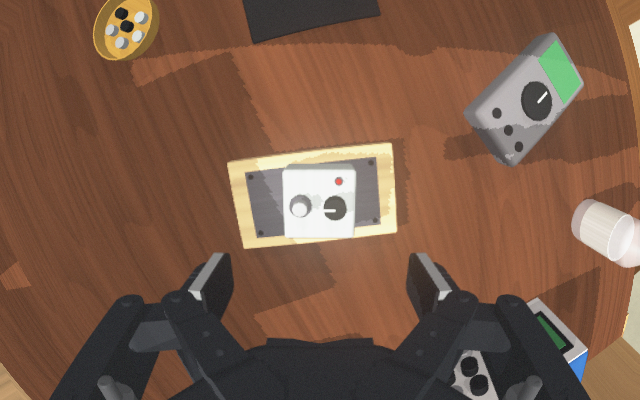

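The wrist view shows the square housing at (319,203), as predicted (320,204), and squared up to the fingers. I'll descend and grip it.

Request:
drive_tool --rows '[{"offset":[0.005,0,0.15],"rotation":[0,0,0],"claw":1},{"offset":[0.005,0,0.3],"rotation":[0,0,0],"claw":1},{"offset":[0.005,0,0.45],"rotation":[0,0,0],"claw":1},{"offset":[0.005,0,0.6],"rotation":[0,0,0],"claw":1},{"offset":[0.005,0,0.7],"rotation":[0,0,0],"claw":1},{"offset":[0.005,0,0.78],"rotation":[0,0,0],"claw":1},{"offset":[0.005,0,0.815],"rotation":[0,0,0],"claw":1},{"offset":[0.005,0,0.815],"rotation":[0,0,0],"claw":1},{"offset":[0.005,0,0.815],"rotation":[0,0,0],"claw":0.5},{"offset":[0.005,0,0.815],"rotation":[0,0,0],"claw":0.5},{"offset":[0.005,0,0.815],"rotation":[0,0,0],"claw":0.4},{"offset":[0.005,0,0.815],"rotation":[0,0,0],"claw":0.4},{"offset":[0.005,0,0.815],"rotation":[0,0,0],"claw":0.3},{"offset":[0.005,0,0.815],"rotation":[0,0,0],"claw":0.3},{"offset":[0.005,0,0.815],"rotation":[0,0,0],"claw":0.3},{"offset":[0.005,0,0.815],"rotation":[0,0,0],"claw":0.3}]' --force 50

```text
clock: 3.15
tcp_pos: [0.4983, -0.3348, 0.0196]
orientation: [2.619, 1.732, 0.001]
contact_force: [-0.2, 0.3, 7.0]
grip_width: 0.0571
gripper_force: 55.2
```

```bash
python3 - <<'E'
from h import *
go(.564,-.1335,.09,67); go(.4968,-.334,.09,67)
E
```

```text
calls 2 offset each [ 0.703 -0.06  -0.235] rot(last) [ 0.001  0.    -0.   ] | down in final tool z
calls 1 offset each [ 0.001 -0.01  -0.47 ] rot(last) [ 0.001  0.    -0.   ] | down in final tool z
```

Request:
drive_tool --rows '[{"offset":[0,0,-0.06],"rotation":[0,0,0],"claw":0.3},{"offset":[0,0,-0.18],"rotation":[0,0,0],"claw":0.3},{"offset":[0,0,-0.32],"rotation":[0,0,0],"claw":0.3},{"offset":[0,0,-0.42],"rotation":[0,0,0],"claw":0.3},{"offset":[0.05,0,-0.47],"rotation":[0,0,0],"claw":0.3},{"offset":[0.15,-0.01,-0.47],"rotation":[0,0,0],"claw":0.3},{"offset":[0.3,-0.03,-0.47],"rotation":[0,0,0],"claw":0.3},{"offset":[0.45,-0.04,-0.47],"rotation":[0,0,0],"claw":0.3},{"offset":[0.6,-0.05,-0.47],"rotation":[0,0,0],"claw":0.3},{"offset":[0.7,-0.06,-0.47],"rotation":[0,0,0],"claw":0.3}]'

```text
clock: 3.98
tcp_pos: [0.5309, -0.2306, 0.0887]
orientation: [-2.617, -1.736, -0.001]
contact_force: [0.2, 1.0, -1.5]
grip_width: 0.0571
gripper_force: 54.3
```

Request:
drive_tool --rows '[{"offset":[0.1,0,0],"rotation":[0,0,0],"claw":0.3},{"offset":[0.25,-0.02,0],"rotation":[0,0,0],"claw":0.3},{"offset":[0.4,-0.04,0],"rotation":[0,0,0],"claw":0.3},{"offset":[0.55,-0.05,0],"rotation":[0,0,0],"claw":0.3},{"offset":[0.65,-0.06,0],"rotation":[0,0,0],"claw":0.3},{"offset":[0.7,-0.06,0],"rotation":[0,0,0],"claw":0.3},{"offset":[0.7,-0.06,0],"rotation":[0,0,0],"claw":0.3},{"offset":[0.7,-0.06,0],"rotation":[0,0,0],"claw":0.3}]'

```text
clock: 4.65
tcp_pos: [0.5627, -0.1342, 0.0885]
orientation: [2.62, 1.734, -0.001]
contact_force: [-0.3, -0.9, -1.7]
grip_width: 0.057
gripper_force: 54.3
```

```bash
python3 - <<'E'
from h import *
go(.564,-.1335,.0105,67); o=get_obs(); print(o["tcp_pos"],o["contact_force"],o["grip_width"])
E
```

```text
calls 1 offset each [0.008 0.006 0.52 ] rot(last) [-0.  0. -0.] | down in final tool z
[ 0.56268789 -0.13421218  0.08852087] [-0.29073043 -0.8926662  -1.66497255] 0.05696015110805032
```

Request:
drive_tool --rows '[{"offset":[0,0,0.1],"rotation":[0,0,0],"claw":0.3},{"offset":[0,0,0.25],"rotation":[0,0,0],"claw":0.3},{"offset":[0,0,0.38],"rotation":[0,0,0],"claw":0.3},{"offset":[0,0,0.45],"rotation":[0,0,0],"claw":0.3},{"offset":[0,0,0.48],"rotation":[0,0,0],"claw":0.3},{"offset":[0,0,0.5],"rotation":[0,0,0],"claw":0.3},{"offset":[0,0,0.515],"rotation":[0,0,0],"claw":0.3},{"offset":[0,0,0.525],"rotation":[0,0,0],"claw":0.3},{"offset":[0,0,0.525],"rotation":[0,0,0],"claw":0.3},{"offset":[0,0,0.525],"rotation":[0,0,0],"claw":0.3}]'

```text
clock: 5.48
tcp_pos: [0.5635, -0.134, 0.0106]
orientation: [2.62, 1.733, 0.001]
contact_force: [-0.2, 0.1, -1.7]
grip_width: 0.0571
gripper_force: 54.3
```

Request:
drive_tool --rows '[{"offset":[0,0,0.006],"rotation":[0,0,0],"claw":0.3},{"offset":[0,0,0.012],"rotation":[0,0,0],"claw":0.3},{"offset":[0,0,0.012],"rotation":[0,0,0],"claw":0.3}]'

```text
clock: 5.73
tcp_pos: [0.5635, -0.134, 0.0095]
orientation: [2.619, 1.733, 0.001]
contact_force: [-2.6, 1.0, 9.7]
grip_width: 0.057
gripper_force: 55.5
```

Request:
drive_tool --rows '[{"offset":[0,0,-0.005],"rotation":[0,0,0],"claw":0.7},{"offset":[0,0,-0.005],"rotation":[0,0,0],"claw":0.8},{"offset":[0,0,-0.005],"rotation":[0,0,0],"claw":1},{"offset":[0,0,-0.005],"rotation":[0,0,0],"claw":1},{"offset":[0,0,-0.005],"rotation":[0,0,0],"claw":1},{"offset":[0,0,-0.005],"rotation":[0,0,0],"claw":1},{"offset":[0,0,-0.1],"rotation":[0,0,0],"claw":1},{"offset":[0,0,-0.3],"rotation":[0,0,0],"claw":1},{"offset":[0,0,-0.5],"rotation":[0,0,0],"claw":1},{"offset":[0,0,-0.7],"rotation":[0,0,0],"claw":1},{"offset":[0,0,-0.9],"rotation":[0,0,0],"claw":1},{"offset":[0,0,-0.9],"rotation":[0,0,0],"claw":1}]'

```text
clock: 6.73
tcp_pos: [0.5667, -0.1343, 0.1491]
orientation: [2.615, 1.729, 0.011]
contact_force: [0.8, -0.2, -0.1]
grip_width: 0.0852
gripper_force: 0.0
```

```bash
python3 -c "
from h import *
go(.568,.3676,.14,153)"
```

```text
calls 4 offset each [ 0.771 -0.326  0.014] rot(last) [ 0.005  0.003 -0.751] | down in final tool z
```

Request:
drive_tool --rows '[{"offset":[0.19,-0.08,0],"rotation":[0,0,0],"claw":1},{"offset":[0.39,-0.16,0.01],"rotation":[0,0,0],"claw":1},{"offset":[0.58,-0.25,0.01],"rotation":[0,0,0],"claw":1},{"offset":[0.771,-0.326,0.014],"rotation":[0,0,0],"claw":1},{"offset":[0.771,-0.326,0.014],"rotation":[0,0,0],"claw":1}]'

```text
clock: 7.15
tcp_pos: [0.563, -0.0001, 0.141]
orientation: [-2.609, -1.744, -0.004]
contact_force: [-0.1, 0.9, 0.3]
grip_width: 0.0854
gripper_force: 0.0
```

Request:
drive_tool --rows '[{"offset":[0.19,-0.08,0],"rotation":[0,0,0],"claw":1},{"offset":[0.39,-0.16,0.01],"rotation":[0,0,0],"claw":1},{"offset":[0.58,-0.25,0.01],"rotation":[0,0,0],"claw":1},{"offset":[0.771,-0.326,0.014],"rotation":[0,0,0],"claw":1},{"offset":[0.771,-0.326,0.014],"rotation":[0,0,0],"claw":1}]'

```text
clock: 7.57
tcp_pos: [0.5626, 0.1255, 0.139]
orientation: [-2.609, -1.743, -0.005]
contact_force: [-0.2, 0.7, 0.9]
grip_width: 0.0854
gripper_force: 0.0
```

Request:
drive_tool --rows '[{"offset":[0.19,-0.08,0],"rotation":[0,0,0],"claw":1},{"offset":[0.39,-0.16,0.01],"rotation":[0,0,0],"claw":1},{"offset":[0.58,-0.25,0.01],"rotation":[0,0,0],"claw":1},{"offset":[0.771,-0.326,0.014],"rotation":[0,0,0],"claw":1},{"offset":[0.771,-0.326,0.014],"rotation":[0,0,0],"claw":1}]'

```text
clock: 7.98
tcp_pos: [0.5621, 0.251, 0.1368]
orientation: [-2.609, -1.742, -0.005]
contact_force: [-0.1, 1.6, 0.3]
grip_width: 0.0855
gripper_force: 0.0
```

Request:
drive_tool --rows '[{"offset":[0.19,-0.08,0],"rotation":[0,0,-0.06],"claw":1},{"offset":[0.39,-0.16,0.01],"rotation":[0,0,-0.12],"claw":1},{"offset":[0.58,-0.25,0.01],"rotation":[0,0,-0.18],"claw":1},{"offset":[0.771,-0.326,0.014],"rotation":[0,0,-0.24],"claw":1},{"offset":[0.771,-0.326,0.014],"rotation":[0,0,-0.3],"claw":1},{"offset":[0.771,-0.326,0.014],"rotation":[0,0,-0.36],"claw":1},{"offset":[0.771,-0.326,0.014],"rotation":[0,0,-0.42],"claw":1},{"offset":[0.771,-0.326,0.014],"rotation":[0,0,-0.48],"claw":1},{"offset":[0.771,-0.326,0.014],"rotation":[0,0,-0.54],"claw":1},{"offset":[0.771,-0.326,0.014],"rotation":[0,0,-0.6],"claw":1},{"offset":[0.771,-0.326,0.014],"rotation":[0,0,-0.66],"claw":1},{"offset":[0.771,-0.326,0.014],"rotation":[0,0,-0.71],"claw":1},{"offset":[0.771,-0.326,0.014],"rotation":[0,0,-0.751],"claw":1},{"offset":[0.771,-0.326,0.014],"rotation":[0,0,-0.751],"claw":1},{"offset":[0.771,-0.326,0.014],"rotation":[0,0,-0.751],"claw":1}]'

```text
clock: 9.23
tcp_pos: [0.5641, 0.3677, 0.1341]
orientation: [-0.737, -3.053, 0.001]
contact_force: [0.4, 0.3, 0.7]
grip_width: 0.0855
gripper_force: 0.0
```

```bash
cat >> h.py <<'E'
def wproj(f,X):
    c=f["R"]@np.array(X)+f["t"]; r=np.hypot(c[0],c[1]); return (np.array([f["cx"],f["cy"]])+200/np.tan(np.radians(f["vfov"])/2)*np.arctan2(r,c[2])*c[:2]/r).round(1)
E
python3 - <<'E'
from h import *
f=grab_frame("wrist"); cv2.imwrite("pics/w2.png",f["frame"][...,::-1])
go(.568,.3676,.02,153); o=get_obs(); print(o["tcp_pos"],o["clock"],o["joints"].round(2))
print(wproj(f,(.568,.3676,.046)),wproj(f,(.562,.365,.014)))
E
```

```text
calls 1 offset each [-0.024  0.011  0.762] rot(last) [-0.    -0.    -0.001] | down in final tool z
[0.56407723 0.36784857 0.13426472] 9.2833 [-0.18  0.68 -0.72  1.6   0.5   1.05  0.05]
[322.6 213. ] [316.5 197.1]
```

View pics/w2.png

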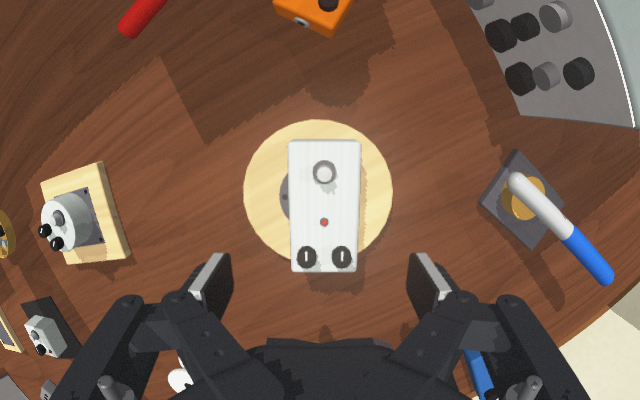

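The wrist view puts the oblong housing at about (325,206) and the round jig at (318,192). Both sit about 5 px off prediction along the tool's x, so I'll measure them with the wrist depth.

```bash
cat >> h.py <<'E'
def wcloud(f):
    z=f["z_map"]; h,w=z.shape; fl=h/2/np.tan(np.radians(f["vfov"])/2)
    v,u=np.mgrid[:h,:w]; a=u-f["cx"]; b=v-f["cy"]; r=np.hypot(a,b)+1e-9; th=r/fl
    s=np.tan(th)*z/r; W=(np.stack([a*s,b*s,z],-1)-f["t"])@np.array(f["R"]); W[(z==0)|(th>1.2)]=np.nan
    return W
def wmeas(f,c,rng,rad=.1,roi=None):
    W=wcloud(f); 
    if roi: W=W[roi[1]:roi[3],roi[0]:roi[2]]
    Q=W.reshape(-1,3); Q=Q[np.linalg.norm(Q[:,:2]-np.array(c),axis=1)<rad]
    S=Q[(Q[:,2]>rng[0])&(Q[:,2]<rng[1])]; print(len(S),*rect(S),round(float(np.median(S[:,2])),4)); return S
E
python3 - <<'E'
from h import *
f=grab_frame("wrist")
S=wmeas(f,(.565,.368),(.0435,.049),roi=(240,100,400,300))
J=wmeas(f,(.565,.368),(.009,.019),roi=(200,100,420,290))
# circle fit on boundary of jig
hull=cv2.convexHull((J[:,:2]*1000).astype(np.float32))[:,0]; A=np.c_[2*hull,np.ones(len(hull))]; s=np.linalg.lstsq(A,(hull**2).sum(1),rcond=None)[0]; print(s[:2],np.sqrt(s[2]+s[0]**2+s[1]**2))
E
```

```text
8036 [566.7 369.3] [ 56.4 108.8] 63.0 0.0458
8265 [557.5 368. ] [134.2 126. ] 69.2 0.0139
[561.50792274 366.13016736] 67.19529202605672
```

Request:
drive_tool --rows '[{"offset":[-0.014,0.015,0.15],"rotation":[0,0,0],"claw":1},{"offset":[-0.014,0.015,0.3],"rotation":[0,0,0],"claw":1},{"offset":[-0.014,0.015,0.45],"rotation":[0,0,0],"claw":1},{"offset":[-0.014,0.015,0.6],"rotation":[0,0,0],"claw":1},{"offset":[-0.014,0.015,0.7],"rotation":[0,0,0],"claw":1},{"offset":[-0.014,0.015,0.76],"rotation":[0,0,0],"claw":1},{"offset":[-0.014,0.015,0.76],"rotation":[0,0,0],"claw":1},{"offset":[-0.014,0.015,0.76],"rotation":[0,0,0],"claw":0.5},{"offset":[-0.014,0.015,0.76],"rotation":[0,0,0],"claw":0.5},{"offset":[-0.014,0.015,0.76],"rotation":[0,0,0],"claw":0.4},{"offset":[-0.014,0.015,0.76],"rotation":[0,0,0],"claw":0.4},{"offset":[-0.014,0.015,0.76],"rotation":[0,0,0],"claw":0.3},{"offset":[-0.014,0.015,0.76],"rotation":[0,0,0],"claw":0.3},{"offset":[-0.014,0.015,0.76],"rotation":[0,0,0],"claw":0.3},{"offset":[-0.014,0.015,0.76],"rotation":[0,0,0],"claw":0.3}]' --force 60

```text
clock: 10.58
tcp_pos: [0.5678, 0.3702, 0.0226]
orientation: [0.733, 3.053, 0.003]
contact_force: [-0.7, -0.6, 6.3]
grip_width: 0.055
gripper_force: 66.6
```

```bash
python3 - <<'E'
from h import *
o=get_obs();p=o["tcp_pos"]
go(p[0],p[1],.11,153);go(.4907,-.3356,.11,153)
E
```

```text
calls 1 offset each [-0.001  0.001 -0.583] rot(last) [0.001 0.001 0.   ] | down in final tool z
calls 5 offset each [-0.336 -0.885 -0.118] rot(last) [0.001 0.001 0.   ] | down in final tool z
```

Request:
drive_tool --rows '[{"offset":[0,0,-0.06],"rotation":[0,0,0],"claw":0.3},{"offset":[0,0,-0.18],"rotation":[0,0,0],"claw":0.3},{"offset":[0,0,-0.32],"rotation":[0,0,0],"claw":0.3},{"offset":[0,0,-0.46],"rotation":[0,0,0],"claw":0.3},{"offset":[0,0,-0.56],"rotation":[0,0,0],"claw":0.3},{"offset":[0,0,-0.6],"rotation":[0,0,0],"claw":0.3},{"offset":[-0.03,-0.08,-0.6],"rotation":[0,0,0],"claw":0.3},{"offset":[-0.08,-0.22,-0.6],"rotation":[0,0,0],"claw":0.3},{"offset":[-0.15,-0.4,-0.6],"rotation":[0,0,0],"claw":0.3},{"offset":[-0.24,-0.63,-0.6],"rotation":[0,0,0],"claw":0.3},{"offset":[-0.336,-0.885,-0.6],"rotation":[0,0,0],"claw":0.3}]'

```text
clock: 11.5
tcp_pos: [0.5501, 0.2267, 0.1094]
orientation: [-0.73, -3.054, 0.001]
contact_force: [2.1, -0.8, -3.4]
grip_width: 0.0547
gripper_force: 65.6
```

Request:
drive_tool --rows '[{"offset":[-0.084,-0.221,0],"rotation":[0,0,0],"claw":0.3},{"offset":[-0.168,-0.443,0],"rotation":[0,0,0],"claw":0.3},{"offset":[-0.252,-0.664,0],"rotation":[0,0,0],"claw":0.3},{"offset":[-0.336,-0.885,0],"rotation":[0,0,0],"claw":0.3}]'

```text
clock: 11.83
tcp_pos: [0.5344, 0.0839, 0.1094]
orientation: [-0.733, -3.053, 0.003]
contact_force: [1.1, -0.2, -2.9]
grip_width: 0.0548
gripper_force: 65.6
```

Request:
drive_tool --rows '[{"offset":[-0.084,-0.221,0],"rotation":[0,0,0],"claw":0.3},{"offset":[-0.168,-0.443,0],"rotation":[0,0,0],"claw":0.3},{"offset":[-0.252,-0.664,0],"rotation":[0,0,0],"claw":0.3},{"offset":[-0.336,-0.885,0],"rotation":[0,0,0],"claw":0.3}]'

```text
clock: 12.17
tcp_pos: [0.5188, -0.0568, 0.1096]
orientation: [-0.733, -3.052, 0.002]
contact_force: [1.0, -0.6, -3.2]
grip_width: 0.0547
gripper_force: 65.6
```

Request:
drive_tool --rows '[{"offset":[-0.084,-0.221,0],"rotation":[0,0,0],"claw":0.3},{"offset":[-0.168,-0.443,0],"rotation":[0,0,0],"claw":0.3},{"offset":[-0.252,-0.664,0],"rotation":[0,0,0],"claw":0.3},{"offset":[-0.336,-0.885,0],"rotation":[0,0,0],"claw":0.3}]'

```text
clock: 12.5
tcp_pos: [0.5033, -0.1976, 0.1096]
orientation: [-0.733, -3.052, 0.001]
contact_force: [0.2, -0.5, -2.7]
grip_width: 0.0545
gripper_force: 65.6
```

Request:
drive_tool --rows '[{"offset":[-0.08,-0.22,0],"rotation":[0,0,-0.015],"claw":0.3},{"offset":[-0.16,-0.42,0],"rotation":[0,0,-0.03],"claw":0.3},{"offset":[-0.23,-0.6,0],"rotation":[0,0,-0.045],"claw":0.3},{"offset":[-0.29,-0.75,0],"rotation":[0,0,-0.06],"claw":0.3},{"offset":[-0.325,-0.85,0],"rotation":[0,0,-0.08],"claw":0.3},{"offset":[-0.336,-0.885,0],"rotation":[0,0,-0.093],"claw":0.3},{"offset":[-0.336,-0.885,0],"rotation":[0,0,-0.093],"claw":0.3},{"offset":[-0.336,-0.885,0],"rotation":[0,0,-0.093],"claw":0.3}]'

```text
clock: 13.17
tcp_pos: [0.4888, -0.3364, 0.1095]
orientation: [-0.449, -3.107, -0.002]
contact_force: [-0.1, 0.8, -3.1]
grip_width: 0.0545
gripper_force: 65.6
```

```bash
python3 - <<'E'
from h import *
f=grab_frame("wrist"); cv2.imwrite("pics/w3.png",f["frame"][...,::-1])
go(.4907,-.3356,.023,163.7); o=get_obs(); print(o["tcp_pos"],o["clock"],o["joints"].round(2),o["contact_force"],o["grip_width"])
f=grab_frame("top"); W=cloud(f); Q=W.reshape(-1,3); Q=Q[np.linalg.norm(Q[:,:2]-[.4907,-.3356],axis=1)<.105]; print(rect(Q[(Q[:,2]>.009)&(Q[:,2]<.019)]))
E
```

```text
calls 1 offset each [-0.009  0.002  0.579] rot(last) [ 0.    -0.001 -0.   ] | down in final tool z
[ 0.48946508 -0.33558347  0.10989299] 13.2167 [ 1.03  0.59 -0.73  1.82  0.48  0.92  1.38] [-0.77816231  0.00979838 -3.09428175] 0.054803207087133675
(array([ 490.7, -333.8]), array([ 86.2, 150.4]), 74.0)
```

View pics/w3.png

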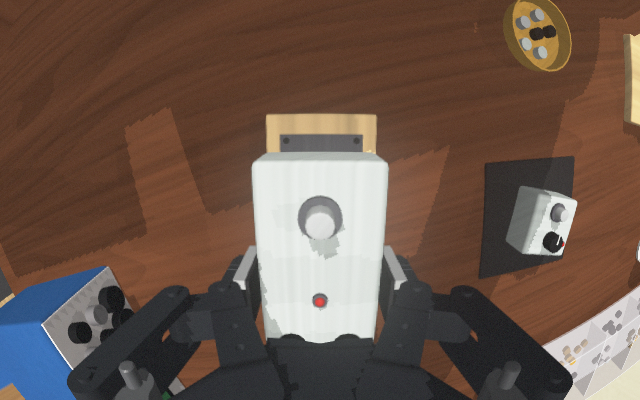

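The oblong housing is held straight, in line with the oblong jig (jig centre column 321, housing 320). I'll lower it.

Request:
drive_tool --rows '[{"offset":[-0.01,0.003,0.08],"rotation":[0,0,0],"claw":0.3},{"offset":[-0.01,0.003,0.22],"rotation":[0,0,0],"claw":0.3},{"offset":[-0.01,0.003,0.36],"rotation":[0,0,0],"claw":0.3},{"offset":[-0.01,0.003,0.46],"rotation":[0,0,0],"claw":0.3},{"offset":[-0.01,0.003,0.52],"rotation":[0,0,0],"claw":0.3},{"offset":[-0.01,0.003,0.55],"rotation":[0,0,0],"claw":0.3},{"offset":[-0.01,0.003,0.565],"rotation":[0,0,0],"claw":0.3},{"offset":[-0.01,0.003,0.575],"rotation":[0,0,0],"claw":0.3},{"offset":[-0.01,0.003,0.582],"rotation":[0,0,0],"claw":0.3},{"offset":[-0.01,0.003,0.586],"rotation":[0,0,0],"claw":0.3},{"offset":[-0.01,0.003,0.586],"rotation":[0,0,0],"claw":0.3}]'

```text
clock: 14.18
tcp_pos: [0.4923, -0.3367, 0.0234]
orientation: [0.446, 3.109, -0.001]
contact_force: [0.3, 0.4, -2.7]
grip_width: 0.0544
gripper_force: 65.6
```

Request:
drive_tool --rows '[{"offset":[0.01,0.005,0],"rotation":[0,0,0],"claw":0.3},{"offset":[0.01,0.005,0.004],"rotation":[0,0,0],"claw":0.3},{"offset":[0.01,0.005,0.008],"rotation":[0,0,0],"claw":0.3},{"offset":[0.01,0.005,0.012],"rotation":[0,0,0],"claw":0.3},{"offset":[0.01,0.005,0.012],"rotation":[0,0,0],"claw":0.3}]'

```text
clock: 14.6
tcp_pos: [0.4907, -0.3353, 0.0226]
orientation: [-0.446, -3.109, 0.002]
contact_force: [-6.4, 1.3, 12.3]
grip_width: 0.0549
gripper_force: 67.3
```

Request:
drive_tool --rows '[{"offset":[0.01,0.005,0.006],"rotation":[0,0,0],"claw":0.7},{"offset":[0.01,0.005,0.0],"rotation":[0,0,0],"claw":0.8},{"offset":[0.01,0.005,0],"rotation":[0,0,0],"claw":1},{"offset":[0.01,0.005,0],"rotation":[0,0,0],"claw":1},{"offset":[0.01,0.005,0],"rotation":[0,0,0],"claw":1},{"offset":[0.01,0.005,0],"rotation":[0,0,0],"claw":1},{"offset":[0.01,0.005,-0.1],"rotation":[0,0,0],"claw":1},{"offset":[0.01,0.005,-0.3],"rotation":[0,0,0],"claw":1},{"offset":[0.01,0.005,-0.5],"rotation":[0,0,0],"claw":1},{"offset":[0.01,0.005,-0.7],"rotation":[0,0,0],"claw":1},{"offset":[0.01,0.005,-0.8],"rotation":[0,0,0],"claw":1},{"offset":[0.01,0.005,-0.8],"rotation":[0,0,0],"claw":1}]'

```text
clock: 15.6
tcp_pos: [0.4921, -0.335, 0.1462]
orientation: [0.445, 3.103, -0.005]
contact_force: [0.4, -0.4, -0.4]
grip_width: 0.0856
gripper_force: 0.0
```

```bash
python3 - <<'E'
from h import *
f=grab_frame("wrist"); wmeas(f,(.4907,-.3353),(.0435,.049),.08); wmeas(f,(.4907,-.3353),(.010,.018),.1)
go(.456,.106,.14,163.7)
E
```

```text
7436 [ 490.  -335.6] [ 56.2 109.3] 73.6 0.0459
5591 [ 489.6 -336. ] [ 86.9 148.8] 73.5 0.0139
calls 3 offset each [0.35  0.918 0.006] rot(last) [-0.001  0.002 -0.   ] | down in final tool z
```

The oblong housing is placed within about 1 mm and 0.1° of its jig. Next I'll move to the round housing.

Request:
drive_tool --rows '[{"offset":[0.08,0.22,0],"rotation":[0,0,0],"claw":1},{"offset":[0.17,0.45,0],"rotation":[0,0,0],"claw":1},{"offset":[0.26,0.69,0],"rotation":[0,0,0],"claw":1},{"offset":[0.35,0.918,0.006],"rotation":[0,0,0],"claw":1},{"offset":[0.35,0.918,0.006],"rotation":[0,0,0],"claw":1}]'

```text
clock: 16.07
tcp_pos: [0.4765, -0.1789, 0.1397]
orientation: [-0.43, -3.11, -0.005]
contact_force: [-0.5, 0.5, -0.4]
grip_width: 0.0855
gripper_force: 0.0
```

Request:
drive_tool --rows '[{"offset":[0.08,0.22,0],"rotation":[0,0,0],"claw":1},{"offset":[0.17,0.45,0],"rotation":[0,0,0],"claw":1},{"offset":[0.26,0.69,0],"rotation":[0,0,0],"claw":1},{"offset":[0.35,0.918,0.006],"rotation":[0,0,0],"claw":1},{"offset":[0.35,0.918,0.006],"rotation":[0,0,0],"claw":1}]'

```text
clock: 16.48
tcp_pos: [0.4648, -0.0329, 0.1392]
orientation: [-0.43, -3.111, -0.004]
contact_force: [0.1, -0.1, 0.7]
grip_width: 0.0851
gripper_force: 0.0
```

Request:
drive_tool --rows '[{"offset":[0.08,0.22,0],"rotation":[0,0,0],"claw":1},{"offset":[0.17,0.45,0],"rotation":[0,0,0],"claw":1},{"offset":[0.26,0.69,0],"rotation":[0,0,0],"claw":1},{"offset":[0.35,0.918,0.006],"rotation":[0,0,0],"claw":1},{"offset":[0.35,0.918,0.006],"rotation":[0,0,0],"claw":1},{"offset":[0.35,0.918,0.006],"rotation":[0,0,0],"claw":1},{"offset":[0.35,0.918,0.006],"rotation":[0,0,0],"claw":1}]'

```text
clock: 17.07
tcp_pos: [0.454, 0.1058, 0.1377]
orientation: [-0.445, -3.109, 0.002]
contact_force: [-0.4, -0.2, -0.3]
grip_width: 0.0858
gripper_force: 0.0
```

```bash
python3 - <<'E'
from h import *
f=grab_frame("wrist"); cv2.imwrite("pics/w4.png",f["frame"][...,::-1])
S=wmeas(f,(.456,.106),(.046,.0495),.05); J=wmeas(f,(.458,.108),(.010,.018),.085)
c=np.array(rect(S)[0])/1000
go(*c,.02,163.7); print(get_obs()["tcp_pos"],get_obs()["joints"].round(2))
E
```

```text
3031 [454.  107.6] [58.2 58.1] 74.4 0.0478
9485 [457.8 109.6] [110.5 110. ] 72.4 0.0139
calls 1 offset each [0.005 0.017 0.785] rot(last) [-0.001 -0.001 -0.001] | down in final tool z
[0.45414683 0.10507602 0.13769542] [ 0.39  0.4  -0.9   2.08  0.41  0.85  0.54]
```

View pics/w4.png

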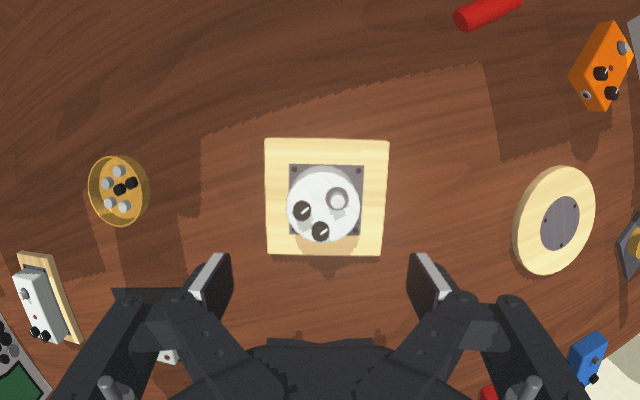

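The round housing is at (322,205), between the fingers, and the round jig at (554,220) is free. I'll descend and grip it.

Request:
drive_tool --rows '[{"offset":[0.005,0.015,0.15],"rotation":[0,0,0],"claw":1},{"offset":[0.005,0.015,0.3],"rotation":[0,0,0],"claw":1},{"offset":[0.005,0.015,0.45],"rotation":[0,0,0],"claw":1},{"offset":[0.005,0.015,0.6],"rotation":[0,0,0],"claw":1},{"offset":[0.005,0.015,0.7],"rotation":[0,0,0],"claw":1},{"offset":[0.005,0.015,0.76],"rotation":[0,0,0],"claw":1},{"offset":[0.005,0.015,0.78],"rotation":[0,0,0],"claw":1},{"offset":[0.005,0.015,0.78],"rotation":[0,0,0],"claw":1},{"offset":[0.005,0.015,0.78],"rotation":[0,0,0],"claw":0.5},{"offset":[0.005,0.015,0.78],"rotation":[0,0,0],"claw":0.5},{"offset":[0.005,0.015,0.78],"rotation":[0,0,0],"claw":0.4},{"offset":[0.005,0.015,0.78],"rotation":[0,0,0],"claw":0.4},{"offset":[0.005,0.015,0.78],"rotation":[0,0,0],"claw":0.3},{"offset":[0.005,0.015,0.78],"rotation":[0,0,0],"claw":0.3},{"offset":[0.005,0.015,0.78],"rotation":[0,0,0],"claw":0.3},{"offset":[0.005,0.015,0.78],"rotation":[0,0,0],"claw":0.3}]' --force 50

```text
clock: 18.45
tcp_pos: [0.455, 0.1088, 0.0226]
orientation: [0.446, 3.108, -0.001]
contact_force: [-2.0, -1.7, 7.8]
grip_width: 0.0586
gripper_force: 52.1
```

```bash
python3 - <<'E'
from h import *
go(.5616,.366,.105,163.7)
E
```

```text
calls 2 offset each [-0.1    0.923 -0.275] rot(last) [-0.     0.001 -0.   ] | down in final tool z
```

Request:
drive_tool --rows '[{"offset":[0,0,-0.06],"rotation":[0,0,0],"claw":0.3},{"offset":[0,0,-0.18],"rotation":[0,0,0],"claw":0.3},{"offset":[0,0,-0.32],"rotation":[0,0,0],"claw":0.3},{"offset":[0,0,-0.46],"rotation":[0,0,0],"claw":0.3},{"offset":[0,0,-0.55],"rotation":[0,0,0],"claw":0.3},{"offset":[0,0.08,-0.55],"rotation":[0,0,0],"claw":0.3},{"offset":[-0.02,0.22,-0.55],"rotation":[0,0,0],"claw":0.3},{"offset":[-0.04,0.38,-0.55],"rotation":[0,0,0],"claw":0.3},{"offset":[-0.06,0.56,-0.55],"rotation":[0,0,0],"claw":0.3},{"offset":[-0.08,0.74,-0.55],"rotation":[0,0,0],"claw":0.3},{"offset":[-0.1,0.92,-0.55],"rotation":[0,0,0],"claw":0.3}]'

```text
clock: 19.37
tcp_pos: [0.5078, 0.238, 0.1046]
orientation: [0.446, 3.109, -0.0]
contact_force: [0.4, -0.2, -3.0]
grip_width: 0.0586
gripper_force: 54.8
```

Request:
drive_tool --rows '[{"offset":[-0.02,0.2,0],"rotation":[0,0,0],"claw":0.3},{"offset":[-0.04,0.4,0],"rotation":[0,0,0],"claw":0.3},{"offset":[-0.06,0.58,0],"rotation":[0,0,0],"claw":0.3},{"offset":[-0.08,0.74,0],"rotation":[0,0,0],"claw":0.3},{"offset":[-0.09,0.86,0],"rotation":[0,0,0],"claw":0.3},{"offset":[-0.1,0.92,0],"rotation":[0,0,0],"claw":0.3},{"offset":[-0.1,0.92,0],"rotation":[0,0,0],"claw":0.3},{"offset":[-0.1,0.92,0],"rotation":[0,0,0],"claw":0.3}]'

```text
clock: 20.03
tcp_pos: [0.5603, 0.3646, 0.1038]
orientation: [-0.446, -3.109, 0.001]
contact_force: [-0.2, -0.8, -2.6]
grip_width: 0.0586
gripper_force: 54.7
```

```bash
python3 - <<'E'
from h import *
go(.562,.3665,.0235,163.7); o=get_obs(); print(o["tcp_pos"],o["contact_force"],o["grip_width"])
E
```

```text
calls 1 offset each [-0.007  0.016  0.536] rot(last) [-0. -0. -0.] | down in final tool z
[0.56032483 0.36459319 0.10384353] [-0.2028557  -0.84527404 -2.56328911] 0.05857636903560051
```

Request:
drive_tool --rows '[{"offset":[-0.007,0.015,0.08],"rotation":[0,0,0],"claw":0.3},{"offset":[-0.007,0.015,0.22],"rotation":[0,0,0],"claw":0.3},{"offset":[-0.007,0.015,0.34],"rotation":[0,0,0],"claw":0.3},{"offset":[-0.007,0.015,0.43],"rotation":[0,0,0],"claw":0.3},{"offset":[-0.007,0.015,0.48],"rotation":[0,0,0],"claw":0.3},{"offset":[-0.007,0.015,0.51],"rotation":[0,0,0],"claw":0.3},{"offset":[-0.007,0.015,0.525],"rotation":[0,0,0],"claw":0.3},{"offset":[-0.007,0.015,0.535],"rotation":[0,0,0],"claw":0.3},{"offset":[-0.007,0.015,0.542],"rotation":[0,0,0],"claw":0.3},{"offset":[-0.007,0.015,0.546],"rotation":[0,0,0],"claw":0.3},{"offset":[-0.007,0.015,0.546],"rotation":[0,0,0],"claw":0.3}]'

```text
clock: 20.95
tcp_pos: [0.5627, 0.3676, 0.0228]
orientation: [0.446, 3.109, 0.001]
contact_force: [-0.2, -0.8, -0.3]
grip_width: 0.0585
gripper_force: 55.0
```

Request:
drive_tool --rows '[{"offset":[0,-0.005,0.004],"rotation":[0,0,0],"claw":0.3},{"offset":[0,-0.005,0.004],"rotation":[0,0,0],"claw":0.3},{"offset":[0,-0.005,0.002],"rotation":[0,0,0],"claw":0.7},{"offset":[0,-0.005,0],"rotation":[0,0,0],"claw":0.8},{"offset":[0,-0.005,0],"rotation":[0,0,0],"claw":1},{"offset":[0,-0.005,0],"rotation":[0,0,0],"claw":1},{"offset":[0,-0.005,0],"rotation":[0,0,0],"claw":1},{"offset":[0,-0.005,0],"rotation":[0,0,0],"claw":1},{"offset":[0,-0.005,-0.1],"rotation":[0,0,0],"claw":1},{"offset":[0,-0.005,-0.3],"rotation":[0,0,0],"claw":1},{"offset":[0,-0.005,-0.5],"rotation":[0,0,0],"claw":1},{"offset":[0,-0.005,-0.7],"rotation":[0,0,0],"claw":1},{"offset":[0,-0.005,-0.8],"rotation":[0,0,0],"claw":1},{"offset":[0,-0.005,-0.8],"rotation":[0,0,0],"claw":1}]'

```text
clock: 22.12
tcp_pos: [0.5637, 0.3686, 0.1473]
orientation: [0.445, 3.104, 0.008]
contact_force: [0.6, 1.2, 0.5]
grip_width: 0.0856
gripper_force: 0.0
```

```bash
python3 - <<'E'
from h import *
f=grab_frame("wrist"); wmeas(f,(.562,.366),(.046,.0495),.06); wmeas(f,(.562,.366),(.010,.018),.1)
f=grab_frame("top"); W=cloud(f).reshape(-1,3); S=W[(np.linalg.norm(W[:,:2]-[.5635,-.134],axis=1)<.06)&(W[:,2]>.03)&(W[:,2]<.045)]; print(rect(S))
go(.5635,-.134,.14,157)
E
```

```text
2839 [561.7 366.5] [58.3 57.9] 29.0 0.0478
11371 [561.8 365.9] [133.5 133.6] 73.5 0.0139
(array([ 562.5, -132.7]), array([58. , 57.6]), 67.3)
calls 4 offset each [-0.236 -0.8    0.004] rot(last) [0.    0.001 0.058] | down in final tool z
```

The round housing is centred to within 1 mm. Next is the parked square housing.

Request:
drive_tool --rows '[{"offset":[-0.06,-0.2,0],"rotation":[0,0,0],"claw":1},{"offset":[-0.12,-0.4,0],"rotation":[0,0,0],"claw":1},{"offset":[-0.18,-0.6,0],"rotation":[0,0,0],"claw":1},{"offset":[-0.236,-0.8,0],"rotation":[0,0,0],"claw":1}]'

```text
clock: 22.55
tcp_pos: [0.5612, 0.2393, 0.14]
orientation: [-0.445, -3.107, 0.003]
contact_force: [0.9, -0.7, 0.5]
grip_width: 0.085
gripper_force: 0.0
```

Request:
drive_tool --rows '[{"offset":[-0.06,-0.2,0],"rotation":[0,0,0],"claw":1},{"offset":[-0.12,-0.4,0],"rotation":[0,0,0],"claw":1},{"offset":[-0.18,-0.6,0],"rotation":[0,0,0],"claw":1},{"offset":[-0.236,-0.8,0],"rotation":[0,0,0],"claw":1}]'

```text
clock: 22.88
tcp_pos: [0.5614, 0.1141, 0.1402]
orientation: [-0.446, -3.107, 0.002]
contact_force: [0.6, 0.3, 0.3]
grip_width: 0.0853
gripper_force: 0.0
```

Request:
drive_tool --rows '[{"offset":[-0.06,-0.2,0],"rotation":[0,0,0],"claw":1},{"offset":[-0.12,-0.4,0],"rotation":[0,0,0],"claw":1},{"offset":[-0.18,-0.6,0],"rotation":[0,0,0],"claw":1},{"offset":[-0.236,-0.8,0],"rotation":[0,0,0],"claw":1}]'

```text
clock: 23.22
tcp_pos: [0.5615, -0.0108, 0.1403]
orientation: [-0.446, -3.107, 0.001]
contact_force: [0.7, 0.7, 0.4]
grip_width: 0.0854
gripper_force: 0.0
```

Request:
drive_tool --rows '[{"offset":[-0.06,-0.2,0],"rotation":[0,0,0.02],"claw":1},{"offset":[-0.12,-0.4,0],"rotation":[0,0,0.04],"claw":1},{"offset":[-0.18,-0.6,0],"rotation":[0,0,0.058],"claw":1},{"offset":[-0.236,-0.8,0.004],"rotation":[0,0,0.058],"claw":1},{"offset":[-0.236,-0.8,0.004],"rotation":[0,0,0.058],"claw":1},{"offset":[-0.236,-0.8,0.004],"rotation":[0,0,0.058],"claw":1},{"offset":[-0.236,-0.8,0.004],"rotation":[0,0,0.058],"claw":1}]'

```text
clock: 23.8
tcp_pos: [0.5623, -0.1332, 0.1402]
orientation: [-0.625, -3.077, -0.001]
contact_force: [0.0, 0.2, -0.0]
grip_width: 0.0854
gripper_force: 0.0
```

```bash
python3 - <<'E'
from h import *
f=grab_frame("wrist"); cv2.imwrite("pics/w5.png",f["frame"][...,::-1])
S=wmeas(f,(.5635,-.134),(.036,.0395),.05)
go(*(np.array(rect(S)[0])/1000),.0115,157); print(get_obs()["tcp_pos"])
E
```

```text
3533 [ 562.  -134.1] [57.3 56.6] 66.9 0.0378
calls 1 offset each [-0.002 -0.012  0.86 ] rot(last) [ 0.    -0.001  0.001] | down in final tool z
[ 0.56255753 -0.1324207   0.14055758]
```

View pics/w5.png

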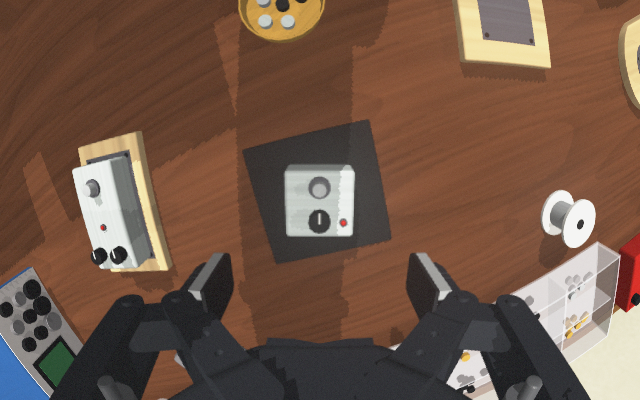

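The square housing stands upright on the mat at (320,202), squared up to the fingers. I'll grip it.

Request:
drive_tool --rows '[{"offset":[-0.002,-0.01,0.15],"rotation":[0,0,0],"claw":1},{"offset":[-0.002,-0.01,0.3],"rotation":[0,0,0],"claw":1},{"offset":[-0.002,-0.01,0.45],"rotation":[0,0,0],"claw":1},{"offset":[-0.002,-0.01,0.6],"rotation":[0,0,0],"claw":1},{"offset":[-0.002,-0.01,0.74],"rotation":[0,0,0],"claw":1},{"offset":[-0.002,-0.01,0.82],"rotation":[0,0,0],"claw":1},{"offset":[-0.002,-0.01,0.855],"rotation":[0,0,0],"claw":1},{"offset":[-0.002,-0.01,0.855],"rotation":[0,0,0],"claw":1},{"offset":[-0.002,-0.01,0.855],"rotation":[0,0,0],"claw":0.5},{"offset":[-0.002,-0.01,0.855],"rotation":[0,0,0],"claw":0.5},{"offset":[-0.002,-0.01,0.855],"rotation":[0,0,0],"claw":0.4},{"offset":[-0.002,-0.01,0.855],"rotation":[0,0,0],"claw":0.4},{"offset":[-0.002,-0.01,0.855],"rotation":[0,0,0],"claw":0.3},{"offset":[-0.002,-0.01,0.855],"rotation":[0,0,0],"claw":0.3},{"offset":[-0.002,-0.01,0.855],"rotation":[0,0,0],"claw":0.3},{"offset":[-0.002,-0.01,0.855],"rotation":[0,0,0],"claw":0.3}]' --force 50

```text
clock: 25.18
tcp_pos: [0.5641, -0.1353, 0.0147]
orientation: [0.625, 3.076, 0.0]
contact_force: [-1.6, 0.9, 6.2]
grip_width: 0.0573
gripper_force: 54.6
```

```bash
python3 - <<'E'
from h import *
go(.4585,.109,.105,162.5)
E
```

```text
calls 2 offset each [ 0.641  0.613 -0.302] rot(last) [ 0.     0.001 -0.048] | down in final tool z
```

Request:
drive_tool --rows '[{"offset":[0,0,-0.06],"rotation":[0,0,0],"claw":0.3},{"offset":[0,0,-0.18],"rotation":[0,0,0],"claw":0.3},{"offset":[0,0,-0.32],"rotation":[0,0,0],"claw":0.3},{"offset":[0,0,-0.46],"rotation":[0,0,0],"claw":0.3},{"offset":[0,0,-0.56],"rotation":[0,0,0],"claw":0.3},{"offset":[0.05,0.05,-0.6],"rotation":[0,0,0],"claw":0.3},{"offset":[0.15,0.15,-0.6],"rotation":[0,0,0],"claw":0.3},{"offset":[0.27,0.26,-0.6],"rotation":[0,0,0],"claw":0.3},{"offset":[0.4,0.38,-0.6],"rotation":[0,0,0],"claw":0.3},{"offset":[0.52,0.5,-0.6],"rotation":[0,0,0],"claw":0.3},{"offset":[0.64,0.613,-0.6],"rotation":[0,0,0],"claw":0.3}]'

```text
clock: 26.1
tcp_pos: [0.5087, -0.0117, 0.1028]
orientation: [-0.625, -3.078, 0.0]
contact_force: [-0.2, 0.3, -2.5]
grip_width: 0.0571
gripper_force: 53.7
```

Request:
drive_tool --rows '[{"offset":[0.13,0.12,0],"rotation":[0,0,-0.01],"claw":0.3},{"offset":[0.26,0.25,0],"rotation":[0,0,-0.02],"claw":0.3},{"offset":[0.39,0.37,0],"rotation":[0,0,-0.03],"claw":0.3},{"offset":[0.5,0.48,0],"rotation":[0,0,-0.04],"claw":0.3},{"offset":[0.59,0.56,0],"rotation":[0,0,-0.048],"claw":0.3},{"offset":[0.63,0.605,0],"rotation":[0,0,-0.048],"claw":0.3},{"offset":[0.64,0.613,0],"rotation":[0,0,-0.048],"claw":0.3},{"offset":[0.64,0.613,0],"rotation":[0,0,-0.048],"claw":0.3}]'

```text
clock: 26.77
tcp_pos: [0.4575, 0.1088, 0.1029]
orientation: [-0.476, -3.105, 0.001]
contact_force: [0.2, -0.8, -1.5]
grip_width: 0.0572
gripper_force: 53.7
```

```bash
python3 - <<'E'
from h import *
go(.459,.109,.0247,162.5); o=get_obs(); print(o["tcp_pos"],o["contact_force"],o["grip_width"])
E
```

```text
calls 1 offset each [-0.009  0.005  0.521] rot(last) [-0.    -0.     0.001] | down in final tool z
[0.45745248 0.10878366 0.1029201 ] [ 0.24967953 -0.79604327 -1.54083322] 0.057196696222125455
```

Request:
drive_tool --rows '[{"offset":[-0.009,0.003,0.08],"rotation":[0,0,0],"claw":0.3},{"offset":[-0.009,0.003,0.22],"rotation":[0,0,0],"claw":0.3},{"offset":[-0.009,0.003,0.34],"rotation":[0,0,0],"claw":0.3},{"offset":[-0.009,0.003,0.42],"rotation":[0,0,0],"claw":0.3},{"offset":[-0.009,0.003,0.465],"rotation":[0,0,0],"claw":0.3},{"offset":[-0.009,0.003,0.49],"rotation":[0,0,0],"claw":0.3},{"offset":[-0.009,0.003,0.505],"rotation":[0,0,0],"claw":0.3},{"offset":[-0.009,0.003,0.515],"rotation":[0,0,0],"claw":0.3},{"offset":[-0.009,0.003,0.522],"rotation":[0,0,0],"claw":0.3},{"offset":[-0.009,0.003,0.527],"rotation":[0,0,0],"claw":0.3},{"offset":[-0.009,0.003,0.527],"rotation":[0,0,0],"claw":0.3}]'

```text
clock: 27.68
tcp_pos: [0.4596, 0.1088, 0.0246]
orientation: [0.477, 3.104, -0.0]
contact_force: [-0.9, -0.4, 2.8]
grip_width: 0.0568
gripper_force: 54.0
```

In contact with 2.8 N upward, at the right pose. I'll release and rise.

Request:
drive_tool --rows '[{"offset":[0,0,0],"rotation":[0,0,0],"claw":0.7},{"offset":[0,0,0],"rotation":[0,0,0],"claw":0.8},{"offset":[0,0,0],"rotation":[0,0,0],"claw":1},{"offset":[0,0,0],"rotation":[0,0,0],"claw":1},{"offset":[0,0,0],"rotation":[0,0,0],"claw":1},{"offset":[0,0,0],"rotation":[0,0,0],"claw":1},{"offset":[0,0,-0.1],"rotation":[0,0,0],"claw":1},{"offset":[0,0,-0.3],"rotation":[0,0,0],"claw":1},{"offset":[0,0,-0.5],"rotation":[0,0,0],"claw":1},{"offset":[0,0,-0.7],"rotation":[0,0,0],"claw":1},{"offset":[0,0,-0.9],"rotation":[0,0,0],"claw":1},{"offset":[0,0,-0.9],"rotation":[0,0,0],"claw":1},{"offset":[0,0,-0.9],"rotation":[0,0,0],"claw":1}]'

```text
clock: 28.77
tcp_pos: [0.4604, 0.1089, 0.1604]
orientation: [0.477, 3.101, 0.001]
contact_force: [-0.1, -1.0, -0.8]
grip_width: 0.0853
gripper_force: 0.0
```

```bash
python3 - <<'E'
from h import *
f=grab_frame("wrist"); wmeas(f,(.458,.109),(.046,.0495),.06); wmeas(f,(.458,.109),(.010,.018),.085)
f=grab_frame("scene"); cv2.imwrite("pics/scene1.png",f["frame"][...,::-1]); W=cloud(f).reshape(-1,3)
for n,c,h,b in(("long",(.490,-.3356),.046,(.4899,-.336)),("round",(.562,.3665),.048,(.5618,.366)),("square",(.459,.109),.048,(.458,.1095))):
    S=W[(np.linalg.norm(W[:,:2]-c,axis=1)<.075)&(abs(W[:,2]-h)<.002)]; print(n,len(S),*rect(S))
E
```

```text
3343 [457.5 108.9] [57.9 56.6] 72.3 0.0478
7564 [457.6 109. ] [110.5 109.1] 72.5 0.0139
long 766 [ 492.8 -336.5] [ 55.3 111.4] 73.5
round 121 [562.7 363.1] [57. 60.] 24.4
square 182 [458.7 106.4] [56.5 58.4] 71.9
```

View pics/scene1.png

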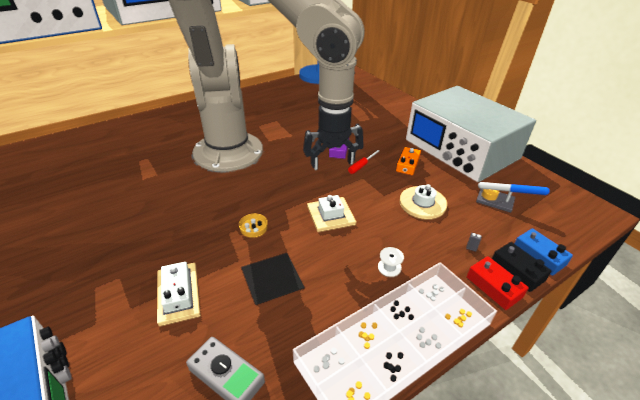

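The oblong (176,290), square (331,210) and round (425,195) housings are upright and centred on their own jigs. The tin, spool and meter are unmoved, and the gripper is clear, so I'll hand in.

```bash
python3 -c "
from h import *
print(hand_in())"
```

```text
the job is handed in; nothing more can be done
None
```

All three housings are on their own jigs, upright, lined up and within about 1 mm of centre by the wrist camera; the job is handed in, but no verdict was returned.

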